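Clip a waisted test piece and hold it before the inspection camera

ROBOT

A 7-joint arm with a two-finger parallel gripper is mounted at the origin on a cart in front of the work surface, level with it; the furniture and walls round the work are solid. World frame = base frame: x ahead of the robot, y to its left, z up, the work surface at z = 0. Lengths are in m, angles in degrees, forces in N, time in s.
With the tool pointing down it reaches from about 0.425 to 0.875 m from the base axis. Payload 4.7 kg.
Tool frame: the origin (TCP) lies between the finger pads; the fingertips stand env.finger_overhang ahead of it and the grasp point (between the pads) lies 5 mm behind it (env.finger_overhang is the distance from the TCP to the fingertips, in m); z points along the fingers, y is the line along which they close (so a half turn about z gives the same grasp; the last joint's range is limited). The gripper opens to 87 mm and grips with 3 to 60 N. Pads are 19 mm wide; open, the fingers measure 117 mm over their backs; the gripper's body (75 mm by 190 mm) begins 51 mm behind the grasp point.
Start: joints at [67.5, 18.392, -4.016, 83.108, 1.295, 78.541, -3.26], TCP at [0.257, -0.597, 0.237] pointing down, gripper open.
Joint ranges: [-163.93, 163.93], [-17.29, 119.83], [-79.2, 71.16], [3.27, 140.29], [-89.18, 269.18], [5.43, 117.66], [-154.24, 154.24]. Speed limits (degrees/s): [147.25, 147.25, 180, 180, 180, 180, 180].

INTERFACE

Orientations are given as [roll, pitch, yaw] about the fixed x, y, z axes, in that order (R = Rz(yaw) Ry(pitch) Rx(roll)).
In Python, from cell import telemetry, eyes, env, models gives the robot as it stands. The module is installed in compiled form; this text tells all that it offers.
- The arm moves only by the tool drive_tool, never from a script. Its arguments are lists of equal length, an entry for each row: "angular": the turn, a rotation vector about the tool's x, y, z in rad, a list of three; "delta_pos": the shift along the tool's x, y, z in cm, a list of three; "gripper": the finger opening in cm, from 0 to 8.7. A call has 1 to 20 rows; each row shifts and turns the commanded pose from where the row before left it, along the tool's axes as they then stand; what a row does not reach is not made up. A row lasts 1/10 s, in which the tool goes at most 50 mm and 8.59 degrees, less where a joint would pass 70% of its speed; a pose out of reach is approached as far as the arm can. A call with a gripper value outside its range is refused whole. The fingers move at their own pace and stop on an object; "squeeze" is the grip in N (left out, the last holds). Time passes only in rows, so rows that do not move let the fingers close. It gives the time, the measured TCP pose, the force, the opening and the grip force at its end, in the units of the state.
- telemetry.get_obs(): the state, without advancing time (a new reading comes with each control period).
- eyes.read_camera(name): name is "side" or "top"; returns a dict with "pixels" (480x640x3 uint8, red, green, blue), "mtx" (3x3 intrinsics, pixels), "D" ([k1, k2, p1, p2, k3] as OpenCV has them; the pictures are not rectified), "origin" and "orientation" of the camera in the world. Camera axes: x right, y down, z forward; pixel columns grow to the right and rows downward; lengths in m; the calibration is good to about 2 mm. A picture is of the moment at which its call begins. There is no depth.
- env.sign_off(): hands the job in; it is judged then, once.
Trained networks look in a picture, given as the dict that the camera call returned (one of the last four; its "shot" number tells which), for a name from the list of things; names that differ only in an ending like _2 or _b are one class to them, and where a whole thing is asked for, a point or a joint stands for the part that bears it (a point fixed in the world has none). Each returns a list of dicts, best first, with "p" (0 to 1); they miss things now and then, are a little off and sometimes report something else, mostly with a low value. They report only what shows in the picture. A call takes as long as a camera call. They do not tell look-alikes from the thing itself.
- models.search_frame(picture, target): "centre" ([column, row] in pixels, amid what is visible of it).
- models.cut_out(picture, target): "pixels" (480x640 bool, what is visible of it) and "centre" ([column, row] in pixels, amid what is visible of it).
The state is a dict: "time_s": time; "qpos": joint angles; "joint_velocities": joint speeds; "effort": joint torques, N m; "tool_pos": TCP position; "tool_rot": TCP orientation; "force": force on the tool from outside, world axes, zero at the start; "wrist_torque": the same for the moment, N m; "grip_width": finger opening in m; "grasp_force": force on a finger pad.
Only numpy, scipy, OpenCV 4.12 (cv2) and the standard library are available. Lean on these libraries where they do the work, as an engineer would, in place of code of your own. Each camera call takes 0.05 s, during which the arm holds its last target. There are 200 camera calls.

TASK

Take the sprung clip from the rim of the grey bin, clip it onto the middle of the top edge of the waisted test piece in the rack and lift the piece out by the clip: your fingers must not touch the piece, whose ground faces have to stay clean. Hold it hanging upright in front of the inspection camera, a broad face square to the lens and the middle of the waist on the lens axis about 100 mm from the lens, and finish there, still holding it steady. Leave the two straight pieces standing in the rack and do not bump the camera.

Things in the scene. Friction and masses are not known exactly. Their poses are not given: they have to be found in the camera images.
- clip: Small sprung steel clip like a clothes peg (20 mm wide, 70 mm tall, 50 g), parked with its jaws astride the rim of the bin's long wall, handles up. Origin on the hinge pin; x along the pin, y across the jaws (the way they open), z up to the handles. The frame is that of the +y half: with the clip squeezed it leans by half the lever's value, z toward -y. Put on a piece, the clip stands by itself.
- clip_lever (a joint): Hinge of the clip's other half (-y side), rad: 0 = jaws parallel, gap 2.5 mm, as parked on the bin's wall; about 0.02 when biting the 3 mm piece; 0.36 = fully squeezed, gap about 15 mm at the jaw tips, 10 mm at the upper end of the pads. A spring drives it down to -0.07.
- clip_handles (a point): Midway between the two black handles, 23 mm above the pin. Pinch the handles here along y (about 10 N) to open the jaws. Over their outsides they are about 28 mm apart here, 20 mm when squeezed parallel; they end 36 mm above the pin. Let go, the jaws shut with about 5 N.
- clip_cheeks (a point): On the pin, midway between the clip's two flat side cheeks (13 mm along y, 16 mm tall, 21.6 mm apart over their outsides along x). Gripped across the cheeks, along x, the clip stays shut; the handles then stand up between the fingers.
- clip_jaws (a point): Point midway between the jaws, 30 mm below the pin; the jaws with their rubber pads end 34 mm below the pin (pads: 20 to 34 mm below it).
- bin: Grey open parts bin, 145 mm along x, 105 mm along y, long walls 52 mm tall and 2.5 mm thick, fixed. Origin: centre of the underside. The clip is parked on the long wall at y = -51 mm. Screws and a bush lie in it.
- rack: Aluminium rack block, fixed, 54 mm (x) by 116 mm (y) by 40 mm tall, origin under its centre. Three slots 38 mm apart along y, each 31.1 mm by 4.1 mm and 30 mm deep, open at the top; pieces stand in them on end, 60 mm showing, and may lean by about 2 degrees.
- piece: The waisted (dog-bone) flat steel test piece, 90 mm tall, 30 mm wide (x), 3 mm thick (y), 55 g, standing on end in one of the three slots. Both heads are 27 mm tall and full width, the waist between them is 14 mm wide. Origin: centre of the foot; z up along its length, y through the thickness (normal to the broad faces).
- piece_top (a point): Middle of the waisted piece's top edge, 90 mm above its foot.
- piece_waist (a point): Centre of the waisted piece's narrow waist, 45 mm above its foot.
- straight_a: Straight flat test piece without a waist, 90 x 30 x 3 mm, in another slot of the rack; to be left there. Origin and axes as for the waisted piece.
- straight_b: The other straight flat test piece, same size; to be left there.
- camera_stand: Inspection camera on a post with a round foot (110 mm across, its centre at x = +197 mm), fixed, 200 mm tall; camera body and lens with a ring light (66 mm across) stand at a height of 160 mm. The lens looks level along the stand's -x; its front is at x = +100 mm. Origin: on the bench straight below the spot to present at, 100 mm in front of the lens.
- camera_spot (a point): The spot on the lens axis 100 mm in front of the lens, 160 mm up, where the middle of the waist belongs. Axes as the stand's: +x points along the lens axis to the lens.
There are look-alikes about, which are no part of the job. There is more than one size of the clip; the job needs the smaller.

How it is judged:
By the outcome, as a careful person would: the job done as asked, in the order asked, and still so for the second after the job is handed in, while the arm keeps its last pose, push and grip.
It also fails if it takes over 58 s, if anything falls off the work surface, if the arm or the gripper's body presses on something with over 40 N, if the wrist force passes 120 N, or if a joint passes its speed limit or range.

## Working session

There is one attempt and no reset: what is moved stays moved. The work goes in short steps, Python scripts to look and compute and a tool call to move; the robot and the scene stay as the last step left them, time stands still between calls to the robot, and variables do not carry over. Pictures are saved under pics/ and viewed, at most 10 in all, crops included, and the job is handed in when it is done.

Besides the shell and the picture viewer there is one more tool, called after ">>>" by a JSON object that holds its "fn" and its "kwargs", one argument or row to a line. drive_tool: Moves the arm, as the interface text tells. Its arguments: {"type":"object","properties":{"angular":{"type":"array","items":{"type":"array","items":{"type":"number"}}},"delta_pos":{"type":"array","items":{"type":"array","items":{"type":"number"}}},"gripper":{"type":"array","items":{"type":"number"}},"squeeze":{"type":"number"}},"required":["angular","delta_pos","gripper"]}

```bash
mkdir -p pics
cat > h.py <<'E'
import numpy as np, cv2
from cell import telemetry, eyes, env, models
from scipy.spatial.transform import Rotation as R
def show(p,name): cv2.imwrite('pics/'+name,p['pixels'][:,:,::-1])
E
python3 - <<'E'
from h import *
print(telemetry.get_obs()); print(env.finger_overhang)
for n in ['side','top']:
    p=eyes.read_camera(n); show(p,n+'0.png')
    print(n,{k:np.array(v).round(4).tolist() if not isinstance(v,str) else v for k,v in p.items() if k!='pixels'})
    for t in ['clip','bin','rack','piece','straight_a','camera_stand','clip_handles','clip_jaws','clip_cheeks','piece_top','piece_waist']:
        print(t,[(round(d['p'],2),np.round(d['centre']).tolist()) for d in models.search_frame(p,t)])
E
```

```text
{'time_s': 0.0, 'qpos': array([67.50022386, 18.44014192, -4.01652614, 83.17460807,  1.29635095,
       78.54030229, -3.25902827]), 'joint_velocities': array([ 0.03445256, -0.0115423 ,  0.12898071, -0.04189786,  0.01410175,
       -0.0157626 ,  0.02714569]), 'effort': array([-3.08963001e-05, -4.91299975e+01, -4.03929558e-01, -3.12531567e+01,
       -6.38940535e-02,  4.36324789e-02,  1.99101046e-04]), 'tool_pos': array([ 0.25693441, -0.59649448,  0.23545194]), 'tool_rot': array([-1.79890270e+02,  6.70995121e-03,  2.33117110e+01]), 'force': array([-0.09714227,  0.48258121,  0.27803023]), 'wrist_torque': array([-0.03125297, -0.01799188,  0.0174285 ]), 'grasp_force': 0.0, 'grip_width': 0.08701132314670824}
0.014
side {'mtx': [[493.6133, 0.0, 316.4801], [0.0, 493.6133, 240.409], [0.0, 0.0, 1.0]], 'D': [-0.0899, 0.0, 0.0, 0.0, 0.0], 'origin': [0.2474, 0.4917, 0.6407], 'orientation': [-129.1294, 0.13, -153.2597], 'shot': 1}
clip [(0.94, [352.0, 276.0]), (0.8, [372.0, 212.0]), (0.45, [302.0, 318.0])]
bin [(0.76, [397.0, 238.0]), (0.42, [265.0, 149.0])]
rack [(0.85, [300.0, 351.0])]
piece [(0.
[... 432 characters left out ...]
, 'D': [0.0348, 0.0, 0.0, 0.0, 0.0], 'origin': [0.374, -0.1168, 0.9497], 'orientation': [-168.3593, -0.1847, -93.5955], 'shot': 2}
clip [(0.74, [310.0, 293.0]), (0.66, [402.0, 270.0])]
bin [(0.63, [422.0, 298.0]), (0.56, [418.0, 109.0]), (0.23, [398.0, 261.0])]
rack [(0.77, [223.0, 292.0]), (0.22, [420.0, 108.0])]
piece [(0.65, [424.0, 103.0])]
straight_a [(0.64, [223.0, 266.0])]
camera_stand [(0.65, [423.0, 104.0]), (0.46, [223.0, 293.0])]
clip_handles [(0.82, [308.0, 297.0]), (0.73, [400.0, 268.0]), (0.65, [223.0, 294.0])]
clip_jaws [(0.85, [310.0, 296.0]), (0.56, [400.0, 272.0])]
clip_cheeks [(0.83, [310.0, 294.0]), (0.62, [400.0, 272.0])]
piece_top []
piece_waist [(0.56, [216.0, 285.0])]
```

View pics/side0.png

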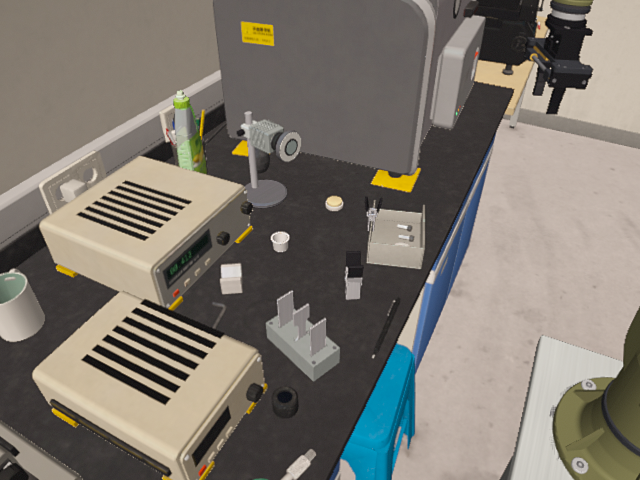

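View pics/top0.png

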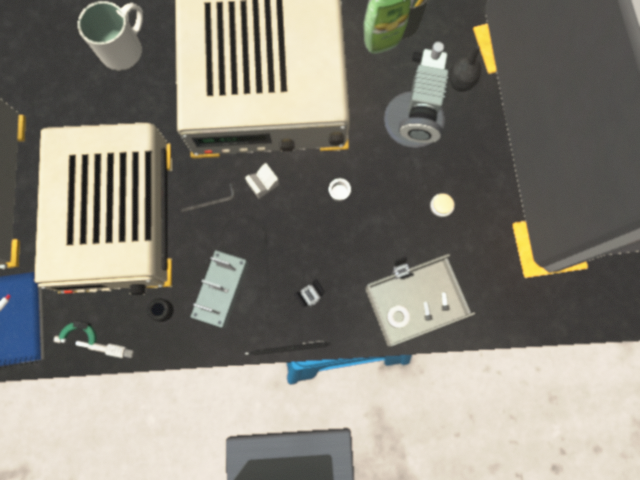

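The small clip is on the bin rim (side 373,212; top 402,270). The larger one stands on the bench (353,275). The rack is at side (302,335). I'll zoom in next.

```bash
cat >> h.py <<'E'
def cam(p):
    return np.array(p['mtx']),np.array(p['D']),np.array(p['origin']),R.from_euler('xyz',p['orientation'],degrees=True).as_matrix()
def ray(p,uv):
    K,D,o,M=cam(p); n=cv2.undistortPoints(np.array([[uv]],float),K,D)[0,0]
    d=M@np.r_[n,1]; return o,d/np.linalg.norm(d)
def atz(p,uv,z):
    o,d=ray(p,uv); return o+d*(z-o[2])/d[2]
def proj(p,X):
    K,D,o,M=cam(p); X=np.atleast_2d(X)
    return cv2.projectPoints((X-o)@M,np.zeros(3),np.zeros(3),K,D)[0][:,0]
def tri(p,a,q,b):
    (o1,d1),(o2,d2)=ray(p,a),ray(q,b)
    s=np.linalg.lstsq(np.c_[d1,-d2],o2-o1,rcond=None)[0]
    x1,x2=o1+d1*s[0],o2+d2*s[1]; return (x1+x2)/2,np.linalg.norm(x1-x2)
E
python3 - <<'E'
from h import *
s=eyes.read_camera('side');t=eyes.read_camera('top')
def crop(p,c,h,k): 
    x,y=c; return cv2.resize(p['pixels'][y-h:y+h,x-h*4//3:x+h*4//3],(400,300),interpolation=cv2.INTER_CUBIC)
m=np.vstack([np.hstack([crop(s,(302,333),48,0),crop(s,(390,230),48,0)]),np.hstack([crop(t,(220,288),48,0),crop(t,(420,300),48,0)])])
cv2.imwrite('pics/m1.png',m[:,:,::-1])
for n,a,b in [('clip',(372,212),(401,271)),('big',(353,276),(309,294)),('lens',(290,146),(420,131))]:
    print(n,tri(s,a,t,b))
for nm in ['rack','bin']:
  for p in (s,t):
    for d in models.cut_out(p,nm)[:2]:
        mk=d['pixels'].astype(np.uint8); pts=cv2.findNonZero(mk)
        print(nm,d['p'],d['centre'],cv2.boxPoints(cv2.minAreaRect(pts)).round().tolist())
E
```

```text
clip (array([ 0.50036344, -0.24726082,  0.08165659]), np.float64(0.0011197783246365482))
big (array([ 0.47555328, -0.09877951,  0.04797704]), np.float64(0.0011876853243469486))
lens (array([ 0.70089901, -0.28423483,  0.15892075]), np.float64(0.001922273983150422))
rack 0.56 [301.5, 347.7] [[258.0, 331.0], [288.0, 299.0], [346.0, 353.0], [317.0, 385.0]]
rack 0.81 [221.7, 295.3] [[190.0, 316.0], [215.0, 249.0], [249.0, 262.0], [225.0, 329.0]]
rack 0.6 [222.5, 266.1] [[210.0, 263.0], [212.0, 257.0], [234.0, 265.0], [233.0, 270.0]]
bin 0.6 [396.8, 238.9] [[366.0, 263.0], [372.0, 206.0], [428.0, 213.0], [421.0, 269.0]]
bin 0.62 [421.7, 298.2] [[364.0, 286.0], [448.0, 254.0], [471.0, 315.0], [387.0, 347.0]]
bin 0.35 [421.2, 104.1] [[382.0, 146.0], [388.0, 41.0], [449.0, 45.0], [443.0, 150.0]]
```

View pics/m1.png

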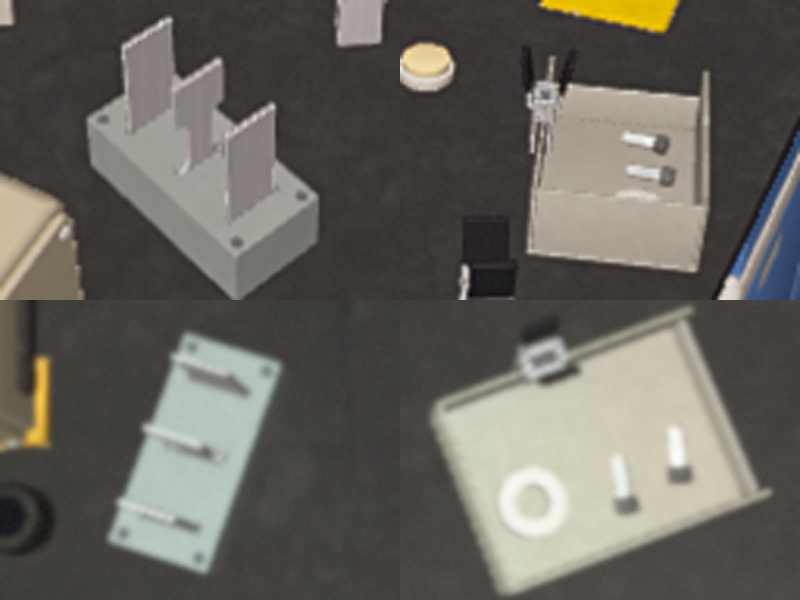

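The middle piece is the waisted one. In the crops the small clip's handles are up, astride the far wall of the bin. Next I fit the poses.

```bash
cat > fit.py <<'E'
from h import *
from scipy.optimize import least_squares
s=eyes.read_camera('side');t=eyes.read_camera('top')
S1=lambda x,y:(238+x/3.125,285+y/3.125); S2=lambda x,y:(326+(x-400)/3.125,182+y/3.125)
T1=lambda x,y:(156+x/3.125,240+(y-300)/3.125); T2=lambda x,y:(356+(x-400)/3.125,252+(y-300)/3.125)
def fit(name,obs,x0):
    def f(v,w=0):
        c,q=np.cos(v[2]),np.sin(v[2]); e=[]
        for p,uv,X in obs:
            P=[v[0]+c*X[0]-q*X[1],v[1]+q*X[0]+c*X[1],X[2]]; e.append(proj(p,P)[0]-uv)
        return np.ravel(e)
    r=least_squares(f,x0,loss='soft_l1'); print(name,r.x[:2].round(4),np.degrees(r.x[2]).round(2),f(r.x).reshape(-1,2).round(1).tolist()); return r.x
a,b=.027,.058
# yaw ~ rack y runs toward ... ; corners: near/far ordering by image
rack=[(s,S1(88,120),(a,b,.04)),(s,S1(318,195),(-a,-b,.04)),(s,S1(237,258),(-a,b,.04)),
      (t,T1(183,332),(a,-b,.04)),(t,T1(281,365),(0,0,.04)),(t,T1(209,573),(0,0,.04)),(t,T1(108,542),(0,0,.04))]
# use top view directly to get yaw
for n,l,z in [('rack',[T1(183,332),T1(281,365),T1(209,573),T1(108,542)],.04),('bin',[T2(435,405),T2(690,310),T2(770,490),T2(500,592)],.052)]:
    P=np.array([atz(t,u,z) for u in l]); print(n,P[:,:2].round(4).tolist(),P.mean(0).round(4)); 
for n,l,z in [('rackS',[S1(88,120),S1(237,258),S1(318,195)],.04),('binS',[S2(535,190),S2(706,205),S2(706,72)],.052),('pieceS',[S1(173,95),S1(221,60)],.1),('sA',[S1(122,48),S1(171,18)],.1),('sB',[S1(227,138),S1(274,104)],.1)]:
    P=np.array([atz(s,u,z) for u in l]); print(n,P[:,:2].round(4).tolist(),P.mean(0).round(4));
E
python3 fit.py
```

```text
rack [[0.5604, 0.0553], [0.5392, 0.0036], [0.4316, 0.0446], [0.451, 0.0967]] [0.4955 0.05   0.04  ]
bin [[0.4835, -0.1945], [0.5255, -0.333], [0.4288, -0.3639], [0.3856, -0.2201]] [ 0.4559 -0.2779  0.052 ]
rackS [[0.5582, 0.0573], [0.451, 0.0994], [0.4325, 0.0483]] [0.4806 0.0683 0.04  ]
binS [[0.4824, -0.1919], [0.3857, -0.2246], [0.4267, -0.3582]] [ 0.4316 -0.2582  0.052 ]
pieceS [[0.4995, 0.0694], [0.4898, 0.0393]] [0.4946 0.0543 0.1   ]
sA [[0.5363, 0.0538], [0.525, 0.0251]] [0.5306 0.0394 0.1   ]
sB [[0.4649, 0.0814], [0.4547, 0.0532]] [0.4598 0.0673 0.1   ]
```

Run:
```python
from h import *
s=eyes.read_camera('side');t=eyes.read_camera('top')
def crop(p,c,h): 
    x,y=c; w=h*4//3; return cv2.resize(p['pixels'][y-h:y+h,x-w:x+w],(400,300),interpolation=cv2.INTER_CUBIC)
m=np.vstack([np.hstack([crop(s,(270,160),54),crop(s,(372,212),24)]),np.hstack([crop(t,(420,96),66),crop(t,(402,270),24)])])
cv2.imwrite('pics/m2.png',m[:,:,::-1])
for nm in ['clip_cheeks','clip_handles','clip_jaws','clip']:
    for p in (s,t): print(nm,[np.round(d['centre'],1).tolist() for d in models.search_frame(p,nm)])
```

```text
clip_cheeks [[353.2, 276.0], [372.1, 218.5]]
clip_cheeks [[400.4, 270.6], [310.6, 292.5]]
clip_handles [[368.5, 210.9]]
clip_handles [[310.0, 296.8], [401.5, 269.4], [420.2, 300.8]]
clip_jaws [[355.4, 276.3], [371.2, 214.3]]
clip_jaws [[206.5, 307.7], [400.9, 270.7], [402.5, 261.3]]
clip [[371.9, 217.4], [349.6, 273.3]]
clip [[309.4, 292.3], [401.0, 270.1]]
```

View pics/m2.png

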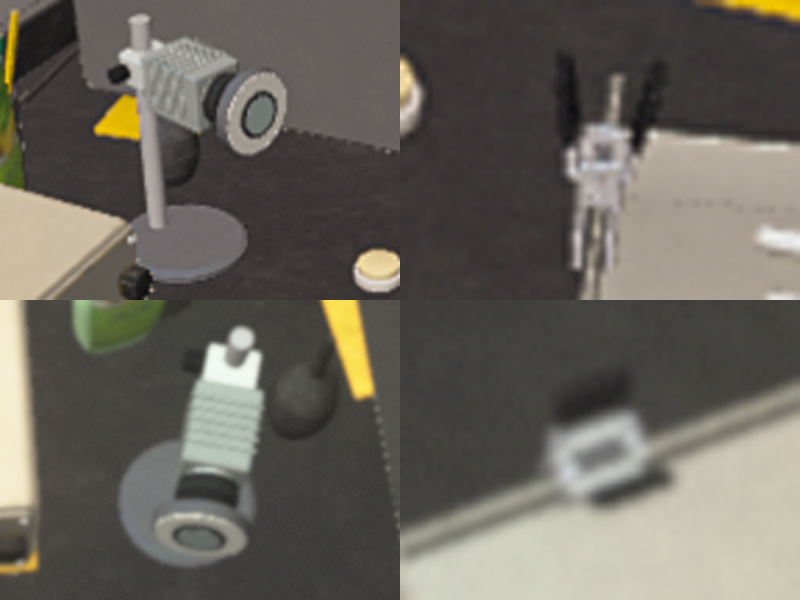

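Run:
```python
from h import *
s=eyes.read_camera('side');t=eyes.read_camera('top')
for n,a,b in [('lens',(290.9,146.7),(419.5,134)),('post',(247.7,113.2),(437.6,48.9)),('cheeks',(372,214.4),(401.7,271)),('foot',(266.4,193.5),(414.3,119.3))]:
    X,e=tri(s,a,t,b); print(n,X.round(4),round(e,4))
print('foot',atz(s,(266.4,193.5),.01),atz(t,(414.3,119.3),.01))
print('lens16',atz(s,(290.9,146.7),.16),atz(t,(419.5,134),.16))
print('post2',atz(s,(247.7,113.2),.2),atz(t,(437.6,48.9),.2))
# clip model check: y axis dir 16.9deg, pin X0
c=np.array([.4995,-.2475]);u=np.array([np.cos(np.radians(16.9)),np.sin(np.radians(16.9))])
for z in (.07,.075,.08):
    for n,d,h in [('tipfar',.016,.036),('tipnear',-.016,.036),('pin',0,0),('jawtip',0,-.034)]:
        print(z,n,proj(s,np.r_[c+d*u,z+h])[0].round(1),proj(t,np.r_[c+d*u,z+h])[0].round(1))
```

```text
lens [ 0.6971 -0.2829  0.1586] 0.0002
post [ 0.8171 -0.3148  0.1941] 0.0024
cheeks [ 0.5011 -0.2496  0.0743] 0.0005
foot [ 0.7864 -0.3094  0.0035] 0.0063
foot [ 0.77731508 -0.30107177  0.01      ] [ 0.78682747 -0.30726793  0.01      ]
lens16 [ 0.69568004 -0.28057826  0.16      ] [ 0.69664717 -0.28252759  0.16      ]
post2 [ 0.81113909 -0.30449082  0.2       ] [ 0.81239228 -0.31358831  0.2       ]
0.07 tipfar [365.2 200.9] [399.4 259.2]
0.07 tipnear [382.  202.5] [407.2 278.4]
0.07 pin [372.3 217. ] [400.1 272.3]
0.07 jawtip [371.2 230.7] [397.3 275.3]
0.075 tipfar [365.4 198.7] [399.8 258.7]
0.075 tipnear [382.2 200.4] [407.6 278. ]
0.075 pin [372.5 214.9] [400.5 271.8]
0.075 jawtip [371.3 228.7] [397.7 274.9]
0.08 tipfar [365.5 196.6] [400.2 258.1]
0.08 tipnear [382.5 198.2] [408.1 277.5]
0.08 pin [372.7 212.8] [400.9 271.4]
0.08 jawtip [371.5 226.7] [398.1 274.5]
```

>>> {"fn": "drive_tool", "kwargs": {
  "delta_pos": [
    [1.8,-2.2,0.4],
    [1.8,-2.2,0.4],
    [1.8,-2.2,0.4],
    [1.8,-2.2,0.4],
    [1.8,-2.2,0.4],
    [1.8,-2.2,0.4],
    [1.8,-2.2,0.4],
    [1.8,-2.2,0.4],
    [2.7,-0.6,0.5],
    [2.7,-0.6,0.5],
    [2.7,-0.6,0.5],
    [2.7,-0.6,0.5],
    [2.7,-0.6,0.5],
    [2.7,-0.6,0.5],
    [2.7,-0.6,0.5],
    [2.7,-0.6,0.5]
  ],
  "angular": [
    [0,0,0],
    [0,0,0],
    [0,0,0],
    [0,0,0],
    [0,0,0],
    [0,0,0],
    [0,0,0],
    [0,0,0],
    [0,0,0],
    [0,0,0],
    [0,0,0],
    [0,0,0],
    [0,0,0],
    [0,0,0],
    [0,0,0],
    [0,0,0]
  ],
  "gripper": [5,5,5,5,5,5,5,5,5,5,5,5,5,5,5,5],
  "squeeze": 15
}}

```text
time_s: 3.8
tool_pos: [0.5001, -0.2482, 0.1645]
tool_rot: [180.0, -0.0, 23.3]
force: [-0.6, -0.3, -0.1]
grip_width: 0.0501
grasp_force: 0.0
```

>>> {"fn": "drive_tool", "kwargs": {
  "delta_pos": [
    [0,0,0],
    [0,0,0],
    [0,0,0],
    [0,0,0],
    [0,0,0],
    [0,0,0],
    [0,0,0],
    [0,0,0],
    [0,0,0],
    [0,0,0],
    [0,0,0],
    [0,0,0],
    [0,0,0],
    [0,0,0]
  ],
  "angular": [
    [0,0,-0.122],
    [0,0,-0.122],
    [0,0,-0.122],
    [0,0,-0.122],
    [0,0,-0.122],
    [0,0,-0.122],
    [0,0,-0.122],
    [0,0,-0.122],
    [0,0,-0.122],
    [0,0,-0.122],
    [0,0,-0.122],
    [0,0,-0.122],
    [0,0,0],
    [0,0,0]
  ],
  "gripper": [5,5,5,5,5,5,5,5,5,5,5,5,5,5]
}}

```text
time_s: 5.2
tool_pos: [0.4992, -0.2489, 0.1646]
tool_rot: [180.0, 0.0, 107.0]
force: [-0.0, 0.3, 0.2]
grip_width: 0.0501
grasp_force: 0.0
```

>>> {"fn": "drive_tool", "kwargs": {
  "delta_pos": [
    [0,0,1.5],
    [0,0,1.5],
    [0,0,0.5],
    [0,0,0]
  ],
  "angular": [
    [0,0,0],
    [0,0,0],
    [0,0,0],
    [0,0,0]
  ],
  "gripper": [5,5,5,5]
}}

```text
time_s: 5.6
tool_pos: [0.4981, -0.2483, 0.1276]
tool_rot: [-179.9, -0.1, 107.2]
force: [-1.1, 0.6, 0.4]
grip_width: 0.0504
grasp_force: 0.0
```

```bash
cat >> h.py <<'E'
def crop(p,c,h,W=400): 
    x,y=c; w=h*4//3; return cv2.resize(p['pixels'][y-h:y+h,x-w:x+w],(W,W*3//4),interpolation=cv2.INTER_CUBIC)
E
python3 - <<'E'
from h import *
s=eyes.read_camera('side');t=eyes.read_camera('top')
m=np.hstack([crop(s,(372,205),36),crop(t,(402,270),36)])
cv2.imwrite('pics/m3.png',m[:,:,::-1])
o=telemetry.get_obs();print(o['tool_pos'])
for dz in (0,-.014): print(proj(s,o['tool_pos']+[0,0,dz]),proj(t,o['tool_pos']+[0,0,dz]))
E
```

```text
[ 0.49915527 -0.24870304  0.12927847]
[[374.88915229 191.21659116]] [[406.23816704 266.55966419]]
[[374.36597759 197.41091192]] [[404.90031186 268.02611145]]
```

View pics/m3.png

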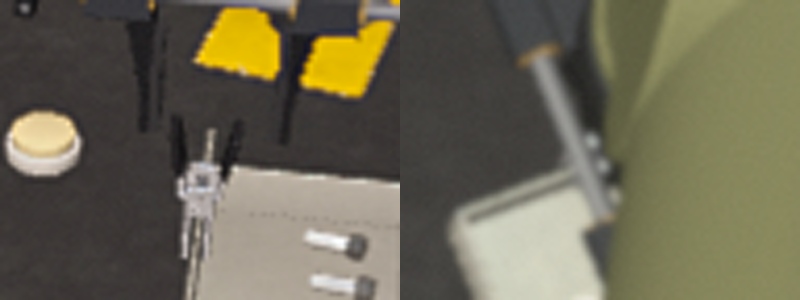

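Run:
```python
from h import *
from scipy.optimize import least_squares
s=eyes.read_camera('side');t=eyes.read_camera('top')
u=np.array([np.cos(np.radians(16.9)),np.sin(np.radians(16.9)),0]);w=np.array([-u[1],u[0],0]);k=np.array([0,0,1])
def f(v,bias=True):
    X=v[:3]
    g=lambda p,P,uv:proj(p,P)[0]-uv
    e=[g(s,X+.016*u+.008*w+.036*k,(366.7,196.8)),g(s,X-.016*u+.008*w+.036*k,(380.8,198.4)),g(s,X+.008*w-.034*k,(370.7,230.9)),
       g(t,X+.006*k,(401.7,271)),2*g(t,X+.006*k,(401.7,271))*0]
    return np.ravel(e)
r=least_squares(f,[.5,-.248,.078]);print(r.x,f(r.x).reshape(-1,2).round(1).tolist())
# fingers seen: tips of near edges
o=telemetry.get_obs()['tool_pos'];P=o-.014*k+.0095*w
for d in (.025,-.025): print(proj(s,P+d*u),proj(s,P+d*u-.019*w))
```

```text
[ 0.499371   -0.24717019  0.08232487] [[-1.5, 1.2], [1.5, 1.2], [0.5, -2.5], [-0.2, -0.4], [-0.0, -0.0]]
[[360.55978917 198.4957073 ]] [[361.56920033 192.97053137]]
[[387.16066568 201.07120699]] [[387.75791452 195.47210429]]
```

>>> {"fn": "drive_tool", "kwargs": {
  "delta_pos": [
    [0.1,0.25,0],
    [0,0,0.8],
    [0,0,0.8],
    [0,0,0.8],
    [0,0,0.8],
    [0,0,0],
    [0,0,0],
    [0,0,0]
  ],
  "angular": [
    [0,0,0],
    [0,0,0],
    [0,0,0],
    [0,0,0],
    [0,0,0],
    [0,0,0],
    [0,0,0],
    [0,0,0]
  ],
  "gripper": [5,5,5,5,5,5,4.2,3.6]
}}

```text
time_s: 6.6
tool_pos: [0.5015, -0.2472, 0.0978]
tool_rot: [180.0, 0.0, 107.2]
force: [-0.4, -0.4, 0.0]
grip_width: 0.0412
grasp_force: 0.0
```

Run:
```python
from h import *
s=eyes.read_camera('side')
cv2.imwrite('pics/m4.png',crop(s,(372,205),36,640)[:,:,::-1])
o=telemetry.get_obs();print(o['tool_pos'],o['tool_rot'],o['grip_width'],o['grasp_force'])
```

```text
[ 0.50156144 -0.24727688  0.09794214] [1.79972269e+02 3.58898412e-02 1.07186152e+02] 0.03883322687772424 0.0
```

View pics/m4.png

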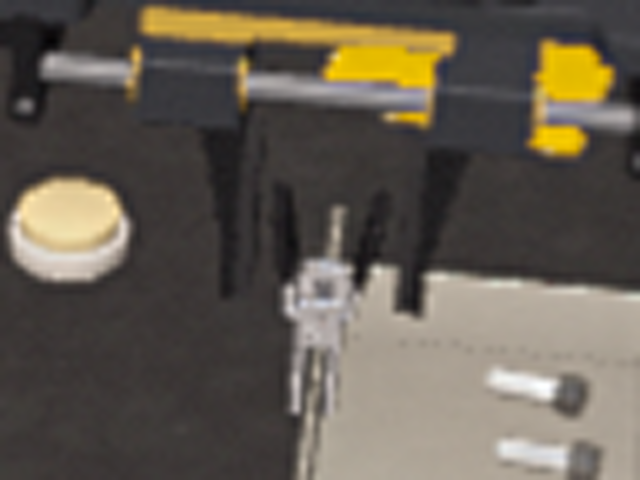

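The fingers straddle the handles (tips at (228,295) and (410,312), clip pin near (323,290)), so the clip is well centred. I'll close now.

>>> {"fn": "drive_tool", "kwargs": {
  "delta_pos": [
    [0,0,0],
    [0,0,0],
    [0,0,0],
    [0,0,0],
    [0,0,0],
    [0,0,0],
    [0,0,0],
    [0,0,0]
  ],
  "angular": [
    [0,0,0],
    [0,0,0],
    [0,0,0],
    [0,0,0],
    [0,0,0],
    [0,0,0],
    [0,0,0],
    [0,0,0]
  ],
  "gripper": [3.2,2.8,2.4,2.0,1.6,1.6,1.6,1.6],
  "squeeze": 16
}}

```text
time_s: 7.45
tool_pos: [0.5012, -0.2471, 0.0975]
tool_rot: [-180.0, 0.0, 107.2]
force: [0.5, -0.5, -1.1]
grip_width: 0.0195
grasp_force: 16.0
```

>>> {"fn": "drive_tool", "kwargs": {
  "delta_pos": [
    [0,0,-1],
    [0,0,-2],
    [0,0,-2],
    [0,0,-2],
    [0,0,-2],
    [0,0,-1],
    [0,0,0],
    [0,0,0],
    [0,0,0],
    [0,0,0],
    [0,0,0],
    [0,0,0]
  ],
  "angular": [
    [0,0,0],
    [0,0,0],
    [0,0,0],
    [0,0,0],
    [0,0,0],
    [0,0,0],
    [0,0,0.11],
    [0,0,0.11],
    [0,0,0.11],
    [0,0,0.11],
    [0,0,0.11],
    [0,0,0.11]
  ],
  "gripper": [1.6,1.6,1.6,1.6,1.6,1.6,1.6,1.6,1.6,1.6,1.6,1.6]
}}

```text
time_s: 8.65
tool_pos: [0.5011, -0.247, 0.1975]
tool_rot: [-180.0, -0.0, 69.1]
force: [0.2, 0.3, -0.8]
grip_width: 0.0194
grasp_force: 16.0
```

>>> {"fn": "drive_tool", "kwargs": {
  "delta_pos": [
    [1.4,-0.56,0],
    [2.8,-1.12,0],
    [2.8,-1.12,0],
    [2.8,-1.12,0],
    [2.8,-1.12,0],
    [2.8,-1.12,0],
    [2.8,-1.12,0],
    [2.8,-1.12,0],
    [2.8,-1.12,0],
    [2.8,-1.12,0],
    [1.4,-0.56,0],
    [0,0,0],
    [0,0,0],
    [0,0,0]
  ],
  "angular": [
    [0,0,0],
    [0,0,0],
    [0,0,0],
    [0,0,0],
    [0,0,0],
    [0,0,0],
    [0,0,0],
    [0,0,0],
    [0,0,0],
    [0,0,0],
    [0,0,0],
    [0,0,0],
    [0,0,0],
    [0,0,0]
  ],
  "gripper": [1.6,1.6,1.6,1.6,1.6,1.6,1.6,1.6,1.6,1.6,1.6,1.6,1.6,1.6]
}}

```text
time_s: 10.05
tool_pos: [0.4949, 0.0531, 0.1974]
tool_rot: [-180.0, 0.0, 69.3]
force: [0.2, -0.2, -0.5]
grip_width: 0.0192
grasp_force: 16.0
```

Run:
```python
from h import *
s=eyes.read_camera('side');t=eyes.read_camera('top')
m=np.hstack([crop(s,(302,300),54),crop(t,(222,285),54)])
cv2.imwrite('pics/m5.png',crop(s,(302,295),54,800)[:,:,::-1])
o=telemetry.get_obs();print(o['tool_pos'],o['tool_rot'],o['grip_width'],o['grasp_force'])
```

```text
[0.49503977 0.05305231 0.19739164] [-1.79991868e+02  2.80814476e-02  6.92747367e+01] 0.019800806594176497 15.999936194275506
```

View pics/m5.png

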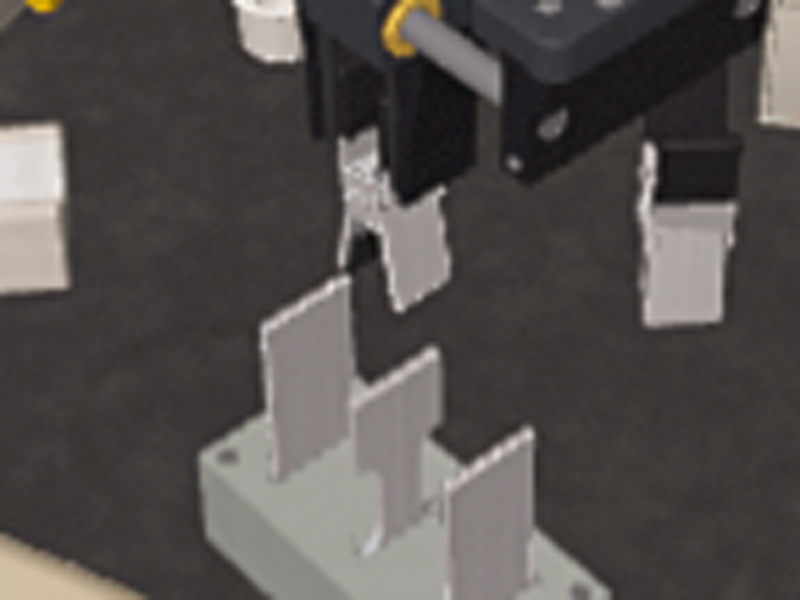

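Run:
```python
from h import *
s=eyes.read_camera('side')
o=telemetry.get_obs()['tool_pos']
v=np.array([np.cos(np.radians(-20.7)),np.sin(np.radians(-20.7)),0]);w=np.array([-v[1],v[0],0])
for h in (.05,.053,.056):
    print(h,'left mid',proj(s,o+.01*w-[0,0,h]),[proj(s,o+.01*w+d*v-[0,0,h]).round(1).tolist() for d in (.011,-.011)],'right near',proj(s,o-.01*w-.011*v-[0,0,h]))
F=lambda x,y:(230+x/5.5556,241+y/5.5556)
print('seen',F(343,265),F(398,310),F(450,275))
for n,a,b in [('A',(262,325),(350,277)),('P',(355,402),(437,348)),('B',(445,483),(532,430))]:
    A,B=atz(s,F(*a),.1),atz(s,F(*b),.1); print(n,A.round(4),B.round(4),((A+B)/2).round(4),np.linalg.norm(A-B),np.degrees(np.arctan2(*(A-B)[1::-1])))
```

```text
0.05 left mid [[295.13297031 289.66656008]] [[[290.1, 285.6]], [[300.3, 293.8]]] right near [[310.86730141 286.94708228]]
0.053 left mid [[295.19683506 291.17385759]] [[[290.2, 287.2]], [[300.3, 295.3]]] right near [[310.88750547 288.45340118]]
0.056 left mid [[295.26038313 292.67274999]] [[[290.3, 288.6]], [[300.4, 296.8]]] right near [[310.90760812 289.95138024]]
seen (291.7395060839513, 288.6996184030528) (301.6394268845849, 296.79955360357116) (310.99935200518394, 290.499604003168)
A [0.537  0.0521 0.1   ] [0.5245 0.0251 0.1   ] [0.5307 0.0386 0.1   ] 0.029771791828259692 65.0607484214969
P [0.5008 0.0655 0.1   ] [0.4904 0.0383 0.1   ] [0.4956 0.0519 0.1   ] 0.02909846933938086 69.13372570963129
B [0.4666 0.0797 0.1   ] [0.4545 0.0534 0.1   ] [0.4606 0.0665 0.1   ] 0.028984986660340058 65.42049773585914
```

>>> {"fn": "drive_tool", "kwargs": {
  "delta_pos": [
    [0,0.2,0],
    [0,0,1.2],
    [0,0,1.2],
    [0,0,1.0],
    [0,0,0.5],
    [0,0,0.5],
    [0,0,0.5],
    [0,0,0.4],
    [0,0,0],
    [0,0,0]
  ],
  "angular": [
    [0,0,0],
    [0,0,0],
    [0,0,0],
    [0,0,0],
    [0,0,0],
    [0,0,0],
    [0,0,0],
    [0,0,0],
    [0,0,0],
    [0,0,0]
  ],
  "gripper": [1.6,1.6,1.6,1.6,1.6,1.6,1.6,1.6,1.6,1.6]
}}

```text
time_s: 11.2
tool_pos: [0.4971, 0.0537, 0.1447]
tool_rot: [180.0, -0.0, 69.4]
force: [-0.0, 0.4, 0.2]
grip_width: 0.0199
grasp_force: 16.0
```

Run:
```python
from h import *
s=eyes.read_camera('side')
cv2.imwrite('pics/m6.png',crop(s,(302,315),42,800)[:,:,::-1])
o=telemetry.get_obs();print(o['tool_pos'],o['force'],o['grip_width'])
```

```text
[0.49714727 0.05371205 0.14479673] [ 0.39403567  0.14343956 -0.83850918] 0.019562996774883806
```

View pics/m6.png

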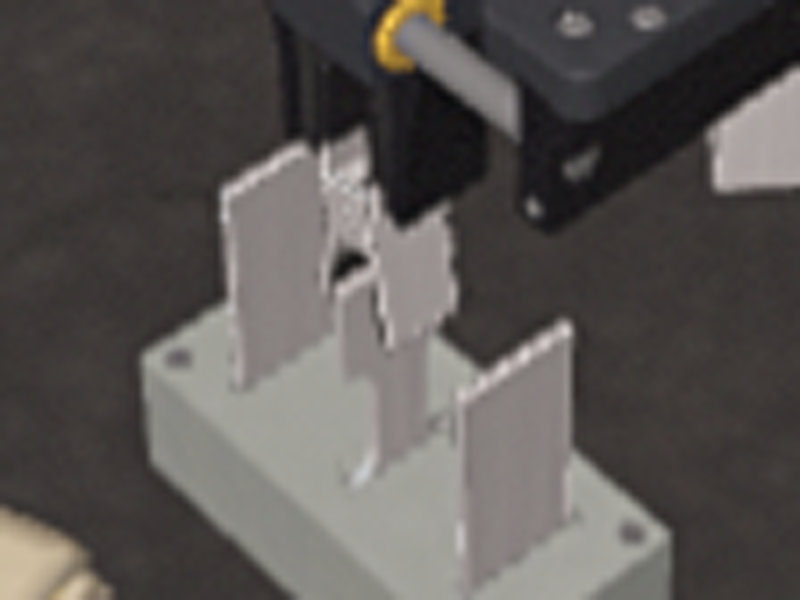

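Jaws straddle the middle of the piece: jaw centreline is about x=386, matching the piece's mid 387, with about 10 mm overlap. I'll go 1.5 mm lower, release, raise and turn 90°.

>>> {"fn": "drive_tool", "kwargs": {
  "delta_pos": [
    [0,0,0.15],
    [0,0,0],
    [0,0,0],
    [0,0,0],
    [0,0,0],
    [0,0,0],
    [0,0,0],
    [0,0,0],
    [0,0,0],
    [0,0,-1],
    [0,0,-2],
    [0,0,-2],
    [0,0,-1],
    [0,0,0]
  ],
  "angular": [
    [0,0,0],
    [0,0,0],
    [0,0,0],
    [0,0,0],
    [0,0,0],
    [0,0,0],
    [0,0,0],
    [0,0,0],
    [0,0,0],
    [0,0,0],
    [0,0,0],
    [0,0,0],
    [0,0,0],
    [0,0,0]
  ],
  "gripper": [1.6,1.6,2.2,2.5,2.8,3.2,3.8,4.4,5,5,5,5,5,5]
}}

```text
time_s: 12.65
tool_pos: [0.4981, 0.0538, 0.2049]
tool_rot: [179.8, -0.0, 69.4]
force: [0.1, 0.1, -0.3]
grip_width: 0.05
grasp_force: 0.0
```

>>> {"fn": "drive_tool", "kwargs": {
  "delta_pos": [
    [0,0,0],
    [0,0,0],
    [0,0,0],
    [0,0,0],
    [0,0,0],
    [0,0,0],
    [0,0,0],
    [0,0,0],
    [0,0,0],
    [0,0,0],
    [0,0,0],
    [0,0,0],
    [0,0,0],
    [0,0,0]
  ],
  "angular": [
    [0,0,-0.131],
    [0,0,-0.131],
    [0,0,-0.131],
    [0,0,-0.131],
    [0,0,-0.131],
    [0,0,-0.131],
    [0,0,-0.131],
    [0,0,-0.131],
    [0,0,-0.131],
    [0,0,-0.131],
    [0,0,-0.131],
    [0,0,-0.131],
    [0,0,0],
    [0,0,0]
  ],
  "gripper": [5,5,5,5,5,5,5,5,5,5,5,5,5,5]
}}

```text
time_s: 14.05
tool_pos: [0.4966, 0.0536, 0.2024]
tool_rot: [-180.0, -0.1, 159.3]
force: [0.5, 0.3, 0.5]
grip_width: 0.0499
grasp_force: 0.0
```

Run:
```python
from h import *
s=eyes.read_camera('side');t=eyes.read_camera('top')
cv2.imwrite('pics/m7.png',crop(s,(302,305),42,800)[:,:,::-1])
o=telemetry.get_obs();print(o['tool_pos'],o['tool_rot'],o['force'],o['grip_width'])
v=np.array([np.cos(np.radians(-20.7)),np.sin(np.radians(-20.7)),0]);w=np.array([-v[1],v[0],0])
X=np.array([.4965,.053,.1225])
for n,P in [('pin near cheek',X+.0108*w),('jawtipL',X+.01*w-[0,0,.034]),('hfar',X+.016*v+.01*w+[0,0,.036]),('hnear',X-.016*v+.01*w+[0,0,.036]),('ptopL',X+.015*w-[0,0,.0225])]: print(n,((proj(s,P)[0]-[246,263])*800/112).round())
for nm in ['clip_cheeks','clip']: print(nm,[(np.round(d['centre'],1).tolist(),round(d['p'],2)) for d in models.search_frame(s,nm)])
```

```text
[0.49675858 0.05361711 0.20270646] [-1.79987081e+02 -2.63072903e-02  1.59317172e+02] [ 0.20395839  0.23934164 -0.58035416] 0.05003879763186831
pin near cheek [346. 277.]
jawtipL [354. 388.]
hfar [291. 106.]
hnear [397. 190.]
ptopL [334. 363.]
clip_cheeks [([303.1, 297.1], 0.7), ([353.5, 275.0], 0.67)]
clip [([348.7, 275.6], 0.86)]
```

View pics/m7.png

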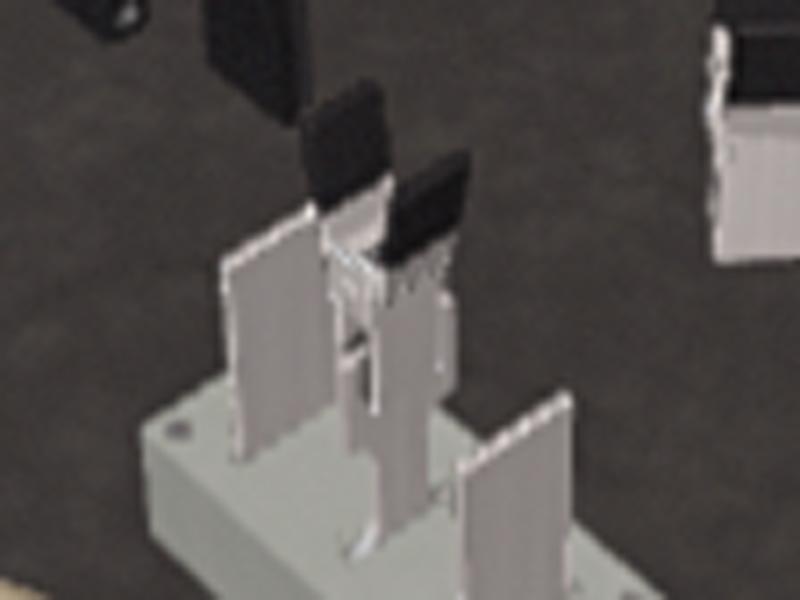

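Clip is standing on the piece (near jaw tip at (375,413), handles at (303–470, 80–190)), pin at about (0.4965, 0.053, 0.1205). I'll descend onto the cheeks, keeping the tips about 9 mm above the piece.

>>> {"fn": "drive_tool", "kwargs": {
  "delta_pos": [
    [0,0,2],
    [0,0,2],
    [0,0,2],
    [0,0,1],
    [0,0,0.9],
    [0,0,0],
    [0,0,0],
    [0,0,0],
    [0,0,0],
    [0,0,0],
    [0,0,0],
    [0,0,0],
    [0,0,0],
    [0,0,0]
  ],
  "angular": [
    [0,0,0],
    [0,0,0],
    [0,0,0],
    [0,0,0],
    [0,0,0],
    [0,0,0],
    [0,0,0],
    [0,0,0],
    [0,0,0],
    [0,0,0],
    [0,0,0],
    [0,0,0],
    [0,0,0],
    [0,0,0]
  ],
  "gripper": [5,5,5,5,5,5,4.4,3.8,3.2,2.8,2.4,2,1.6,1.6],
  "squeeze": 30
}}

```text
time_s: 15.65
tool_pos: [0.497, 0.0537, 0.1241]
tool_rot: [180.0, 0.0, 159.4]
force: [-0.0, 0.2, 0.8]
grip_width: 0.0212
grasp_force: 30.0
```

>>> {"fn": "drive_tool", "kwargs": {
  "delta_pos": [
    [0,0,-0.5],
    [0,0,-0.5],
    [0,0,-0.5],
    [0,0,-0.5],
    [0,0,-1],
    [0,0,-1],
    [0,0,-1],
    [0,0,-1],
    [0,0,-1],
    [0,0,-1],
    [0,0,-1],
    [0,0,-1],
    [0,0,-0.5],
    [0,0,0],
    [0,0,0]
  ],
  "angular": [
    [0,0,0],
    [0,0,0],
    [0,0,0],
    [0,0,0],
    [0,0,0],
    [0,0,0],
    [0,0,0],
    [0,0,0],
    [0,0,0],
    [0,0,0],
    [0,0,0],
    [0,0,0],
    [0,0,0],
    [0,0,0],
    [0,0,0]
  ],
  "gripper": [1.6,1.6,1.6,1.6,1.6,1.6,1.6,1.6,1.6,1.6,1.6,1.6,1.6,1.6,1.6]
}}

```text
time_s: 17.15
tool_pos: [0.4968, 0.0536, 0.2288]
tool_rot: [-180.0, -0.0, 159.4]
force: [-0.7, 0.7, -2.1]
grip_width: 0.0207
grasp_force: 30.0
```

Run:
```python
from h import *
s=eyes.read_camera('side')
o=telemetry.get_obs();print(o['tool_pos'],o['force'],o['grip_width'],o['qpos'].round(0))
print('waist expected',proj(s,o['tool_pos']-[0,0,.069]))
for nm in ['piece','piece_waist','piece_top','straight_a']: print(nm,[(np.round(d['centre'],1).tolist(),round(d['p'],2)) for d in models.search_frame(s,nm)])
show(s,'lift.png')
```

```text
[0.49661971 0.05360544 0.22856815] [-0.04997865 -0.48737235 -1.60452406] 0.021210243210002835 [ 35.   2. -45. 103.   2.  75.  59.]
waist expected [[299.18986426 279.93279582]]
piece [([301.9, 282.8], 0.81)]
piece_waist [([297.7, 284.0], 0.81), ([316.5, 336.4], 0.26)]
piece_top [([298.1, 281.7], 0.76)]
straight_a [([316.0, 334.4], 0.93), ([285.4, 307.3], 0.71)]
```

>>> {"fn": "drive_tool", "kwargs": {
  "delta_pos": [
    [0,0,0],
    [0,0,0],
    [-0.6,-0.95,0],
    [-0.6,-0.95,0],
    [-1.3,-1.97,0],
    [-1.3,-1.97,0],
    [-1.3,-1.97,0],
    [-1.3,-1.97,0],
    [-1.3,-1.97,0],
    [-1.3,-1.97,0],
    [-1.3,-1.97,0],
    [-1.3,-1.97,0],
    [-1.3,-1.97,0],
    [-1.3,-1.97,0],
    [-1.3,-1.97,0],
    [-1.3,-1.97,0],
    [-0.6,-0.87,0],
    [-0.6,-0.87,0],
    [0,0,0],
    [0,0,0]
  ],
  "angular": [
    [0,0,-0.049],
    [0,0,-0.049],
    [0,0,0],
    [0,0,0],
    [0,0,0],
    [0,0,0],
    [0,0,0],
    [0,0,0],
    [0,0,0],
    [0,0,0],
    [0,0,0],
    [0,0,0],
    [0,0,0],
    [0,0,0],
    [0,0,0],
    [0,0,0],
    [0,0,0],
    [0,0,0],
    [0,0,0],
    [0,0,0]
  ],
  "gripper": [1.6,1.6,1.6,1.6,1.6,1.6,1.6,1.6,1.6,1.6,1.6,1.6,1.6,1.6,1.6,1.6,1.6,1.6,1.6,1.6]
}}

```text
time_s: 19.4
tool_pos: [0.6006, -0.2553, 0.229]
tool_rot: [180.0, -0.0, 165.1]
force: [0.7, 0.4, -0.7]
grip_width: 0.0214
grasp_force: 30.0
```

Run:
```python
from h import *
s=eyes.read_camera('side');t=eyes.read_camera('top')
o=telemetry.get_obs();print(o['tool_pos'],o['tool_rot'],o['force'],o['grip_width'])
X=o['tool_pos']-[0,0,.069]
print('waist expected',proj(s,X),proj(t,X))
for p in (s,t):
  for nm in ['piece_waist','piece']: print(nm,[(np.round(d['centre'],1).tolist(),round(d['p'],2)) for d in models.search_frame(p,nm)])
a=crop(s,(300,160),54,800)
cv2.imwrite('pics/m8.png',a[:,:,::-1])
F=lambda q:((q-[300-72,160-54])*800/144).round()
for z in (.045,0,-.045): print(F(proj(s,X+[0,0,z])[0]))
```

```text
[ 0.6006409  -0.25480454  0.22929607] [1.79978485e+02 6.57381534e-04 1.65164496e+02] [-0.57229133 -0.51295    -1.4816099 ] 0.02109384097530714
waist expected [[327.72283696 162.96101109]] [[407.1052365  195.68125819]]
piece_waist [([327.3, 166.4], 0.62)]
piece [([329.7, 164.2], 0.51)]
piece_waist [([407.9, 200.2], 0.53), ([208.2, 309.5], 0.36)]
piece [([410.4, 197.6], 0.54)]
[556. 199.]
[554. 316.]
[553. 427.]
```

View pics/m8.png

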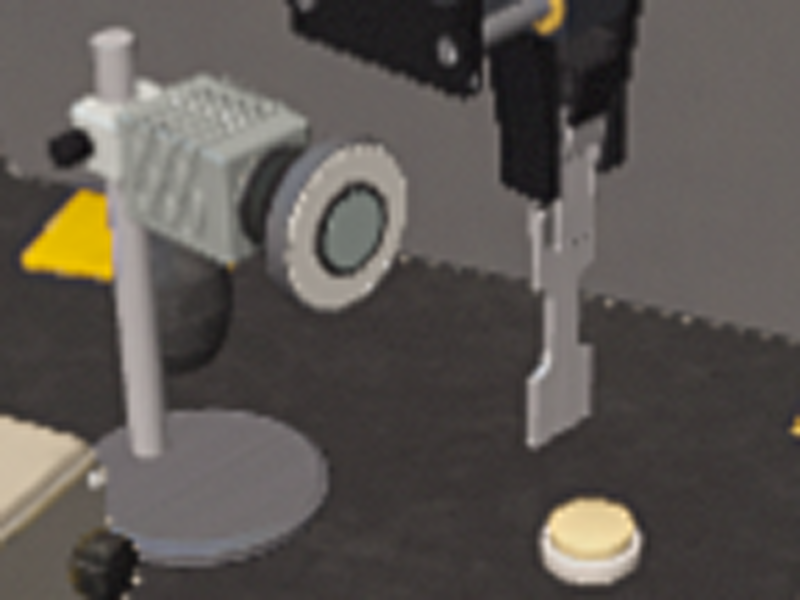

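Run:
```python
from h import *
s=eyes.read_camera('side')
F=lambda q:((q-[228,106])*800/144)
a=np.linspace(0,2*np.pi,120)
for al in (-8,-12,-15,-18,-22):
    r=np.radians(al); L=np.array([-np.sin(r),np.cos(r),0])
    C=np.array([.6965,-.282,.1595])+.033*(np.cos(a)[:,None]*L+np.sin(a)[:,None]*[0,0,1])
    q=F(proj(s,C)); e=cv2.fitEllipse(q.astype(np.float32))
    P=np.array([.599,-.2555,.115]); b=F(proj(s,[P+.015*L,P-.015*L]))
    print(al,q.min(0).round(),q.max(0).round(),np.round(e[1]),round(e[2]),'foot',b.round().tolist())
# measured ring: bright ring pixels
g=s['pixels'][118:170,270:308].astype(int)
m=((g.min(2)>125)).astype(np.uint8)
n,lab,st,ce=cv2.connectedComponentsWithStats(m)
for i in range(1,n):
    if st[i,4]>60:
        c,_=cv2.findContours((lab==i).astype(np.uint8),cv2.RETR_EXTERNAL,cv2.CHAIN_APPROX_NONE)
        pts=cv2.convexHull(c[0]); e=cv2.fitEllipse(pts.astype(np.float32)); print(st[i],F(np.array(e[0])+[270,118]).round(),np.round((np.array(e[1])+1)*5.556),round(e[2]))
```

```text
-8 [293. 136.] [403. 313.] [ 99. 183.] 18 foot [[534.0, 447.0], [581.0, 409.0]]
-12 [289. 137.] [408. 312.] [107. 182.] 21 foot [[531.0, 446.0], [583.0, 410.0]]
-15 [285. 137.] [411. 311.] [114. 182.] 23 foot [[530.0, 445.0], [585.0, 411.0]]
-18 [282. 138.] [415. 311.] [119. 182.] 25 foot [[528.0, 444.0], [586.0, 412.0]]
-22 [278. 139.] [419. 310.] [127. 182.] 28 foot [[526.0, 443.0], [589.0, 413.0]]
[ 0  4 13 12 92] [206. 117.] [ 69. 198.] 96
[  9  14  22  29 287] [343. 223.] [115. 173.] 23
```

>>> {"fn": "drive_tool", "kwargs": {
  "delta_pos": [
    [-0.15,0,0],
    [0,0,0],
    [0,0,0],
    [0,0,0],
    [0,0,0],
    [0,0,0],
    [0,0,0],
    [0,0,0]
  ],
  "angular": [
    [0,0,0],
    [0,0,0],
    [0,0,0],
    [0,0,0],
    [0,0,0],
    [0,0,0],
    [0,0,0],
    [0,0,0]
  ],
  "gripper": [1.6,1.6,1.6,1.6,1.6,1.6,1.6,1.6]
}}

```text
time_s: 20.55
tool_pos: [0.6019, -0.2567, 0.2291]
tool_rot: [-180.0, 0.0, 165.1]
force: [-0.1, -0.7, 0.2]
grip_width: 0.0212
grasp_force: 30.0
```

Run:
```python
from h import *
o=telemetry.get_obs();print(o['tool_pos'],o['force'],o['grip_width'])
print(env.sign_off())
```

```text
[ 0.60194851 -0.25670781  0.22905771] [-0.11696334 -0.67270722  0.18076369] 0.02120983838848178
the job is handed in; nothing more can be done
None
```

I handed the job in at about 20.5 s with the waisted piece hanging from the small clip, square to the lens and about 100 mm from it; both straight pieces were still in the rack when last checked, just after the lift, and no bump of the camera was seen.

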